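Hold up the register stop pin beside the book

ROBOT

A 7-joint arm with a two-finger parallel gripper is mounted at the origin on the work surface. World frame = base frame: x ahead of the robot, y to its left, z up, the work surface at z = 0. Lengths are in m, angles in rad, forces in N, time in s.
With the tool pointing down it reaches from about 0.4 to 0.875 m from the base axis. Payload 6.5 kg.
Tool frame: the origin (TCP) lies on the centre line of the jaws, within the pads' length; the fingertips stand 17 mm ahead of it and the grasp point (between the pads) lies 2 mm behind it; y points along the fingers, z is the direction in which the jaws open and shut, and the axes are right-handed (so a half turn about y gives the same grasp; the last joint's range is limited). The gripper opens to 85 mm and grips with 20 to 120 N. Pads are 22 mm wide; open, the fingers measure 114 mm over their backs; the gripper's body (76 mm by 85 mm) begins 54 mm behind the grasp point. The pads swing forward as they close: fully open they stand 13 mm farther back than shut.
Start: joints at [-1.323, 0.536, -0.004, 1.538, 0.003, 1.067, -0.071], TCP at [0.201, 0.618, 0.248] pointing down, gripper open.
Joint ranges: [-2.7, 2.7], [-0.37, 2.16], [-1.27, 1.26], [0.24, 2.4], [-1.31, 4.45], [0.19, 1.91], [-2.76, 2.76]. Speed limits (rad/s): [2.39, 2.39, 3.14, 3.14, 3.14, 3.14, 3.14].

INTERFACE

Orientations are given as a unit quaternion [x, y, z, w].
In Python, from station import ctrl gives the robot as it stands.
- The arm moves only by the shell command python3 -m handwheel 'ROWS'. ROWS is text: rows parted by semicolons, each of 7 numbers parted by spaces: the shift along the tool's x, y, z in cm, then the turn, a rotation vector about the tool's x, y, z in rad, then the gripper command: -1 is fully open, 1 is shut, values between are in proportion. In form: x y z rx ry rz hand; .... A call has 1 to 10 rows; each row is the pose to reach, as a shift and turn from the pose measured when the call began, along the tool's axes at that moment; what a row does not reach only later rows make up. A row lasts 1/10 s, in which the tool goes at most 50 mm and 8.59 degrees, less where a joint would pass 70% of its speed; a pose out of reach is approached as far as the arm can. A call with a gripper value outside its range is refused whole. The fingers move at their own pace and stop on an object; the grip force is fixed at half the most. Time passes only in rows, so rows that repeat a pose let the fingers close. It gives the time, the measured TCP pose, the force and the opening at its end, in the units of the state.
- ctrl.sense(): the state, without advancing time (a new reading comes with each control period).
- ctrl.capture(name): name is "scene" or "top" or "wrist"; returns a dict with "pixels" (480x640x3 uint8, blue, green, red), "camera_matrix" (3x3 intrinsics, pixels), "xyz" and "rotation" of the camera in the world; the wrist camera has in their place "tool_from_camera" (4x4, takes a point from camera to tool coordinates, whose origin is the TCP and whose axes are the tool frame's). Camera axes: x right, y up, looking along -z (the intrinsics and any distortion apply to the point x, -y, -z); pixel columns grow to the right and rows downward; lengths in m; the calibration is good to about 2 mm. A picture is of the moment at which its call begins: read the wrist's pose just before it. There is no depth.
- ctrl.hand_in(): hands the job in, once; it reports no verdict.
The state is a dict: "t": time; "joint_positions": joint angles; "dq": joint speeds; "tau": joint torques, N m; "tcp_pos": TCP position; "ee_rot": TCP orientation; "wrist_force": force on the tool from outside, world axes, zero at the start; "ft_torque": the same for the moment, N m; "grip_width": finger opening in m.
Only numpy, scipy, OpenCV 4.12 (cv2) and the standard library are available. Lean on these libraries where they do the work, as an engineer would, in place of code of your own. Each camera call takes 0.05 s, during which the arm holds its last target.

TASK

The register block has two identical stop pins standing in its bores, and a small book lies in front of one of them. Draw the pin that the book lies in front of straight up by 30 mm, so that it is still well inside its bore, and finish holding it there in the gripper, still and upright, ready for the locking screw. Leave the other pin fully home, do not drag or lift the block, and leave the book and the other things alone.

Things in the scene. Friction and masses are not known exactly. Their poses are not given: they have to be found in the camera images.
- block: grey aluminium block standing loose on the table, 2.6 kg: bar 50 (x) by 260 (y) by 75 mm high, with a toe 12 mm wide and 10 mm high along both long sides. Origin at the centre of its underside, z up, x away from the robot, y along its length to the left pin; bores at x = 0, y = +75 and -75 mm. Slides if pushed, lifts if a pin jams
- pin_left: steel stop pin, loose, about 0.2 kg, 100 mm long: round shank 16 mm in diameter, then a coaxial round head 26 mm in diameter spanning 74 to 100 mm. Stands upright on the bottom of the left (+y) bore, 60 mm inside, 14 mm of shank and the head above the block. Origin at the centre of its lower end (15 mm above the table at the start), z up along the pin. Falls back when let go
- pin_right: steel stop pin, loose, about 0.2 kg, 100 mm long: round shank 16 mm in diameter, then a coaxial round head 26 mm in diameter spanning 74 to 100 mm. Stands upright on the bottom of the right (-y) bore, 60 mm inside, 14 mm of shank and the head above the block. Origin at the centre of its lower end (15 mm above the table at the start), z up along the pin. Falls back when let go
- bore_left (a point): centre of the mouth of the left (+y) bore, in the block's top face 75 mm above the table. Plain blind bore, 17 mm in diameter, 60 mm deep, straight down
- bore_right (a point): centre of the mouth of the right (-y) bore, in the block's top face 75 mm above the table. Plain blind bore, 17 mm in diameter, 60 mm deep, straight down
- book: small bound book with black covers lying flat on the table on the robot's side of the block (block -x), its end 10 to 35 mm clear of the block's toe, in line (within about 15 mm) with either the left or the right pin: 148 mm (x) by 105 mm (y) by 22 mm thick. Origin at the centre of its underside
- paperweight: dark steel paperweight standing in front of the other pin: round foot 56 mm in diameter with a small knob, 30 mm tall. Origin at the centre of its underside
- glue_jar: closed jar 56 mm in diameter and 80 mm tall, standing on the far side of the block. Origin at the centre of its underside
Not all that is in view belongs to the job. Leave any red look-alike of the pin_left alone. Several things look just like the book: the one meant starts farthest to the robot's left.

How it is judged:
By the outcome, as a careful person would: the job done as asked, in the order asked, and still so for the second after the job is handed in, while the arm keeps its last pose, push and grip.
It also fails if it takes over 32 s, if anything falls off the work surface, if the arm or the gripper's body presses on something with over 40 N, if the wrist force passes 120 N, or if a joint passes its speed limit or range.

## Working session

There is one attempt and no reset: what is moved stays moved. The work goes in short steps, Python scripts to look and compute and a shell command to move; the robot and the scene stay as the last step left them, time stands still between calls to the robot, and variables do not carry over. Pictures are saved under pics/ and viewed, and the job is handed in when it is done.

```bash
mkdir -p pics; ls; python3 - <<'E'
from station import ctrl
import cv2,numpy as np
s=ctrl.sense()
for k in s: print(k,np.round(s[k],4))
for n in ("scene","top"):
    c=ctrl.capture(n); cv2.imwrite(f"pics/{n}0.png",c["pixels"])
    print(n,{k:np.round(c[k],4).tolist() for k in c if k!="pixels"})
E
```

```text
pics
t 0.0
joint_positions [-1.3232  0.5372 -0.0044  1.5389  0.0026  1.0673 -0.0712]
dq [ 0.0016  0.0004 -0.0002  0.      0.0009  0.0013 -0.    ]
tau [-6.00000e-04 -5.83392e+01  1.04870e+00 -2.59103e+01  1.23000e-02
  9.40000e-03  0.00000e+00]
tcp_pos [0.2005 0.6177 0.2474]
ee_rot [ 0.6991 -0.1105  0.1104 -0.6978]
wrist_force [-0.4759  0.5644 -0.115 ]
ft_torque [ 0.0417 -0.0315  0.0606]
grip_width 0.0856
scene {'camera_matrix': [[472.8214, 0.0, 314.6875], [0.0, 472.8214, 230.4782], [0.0, 0.0, 1.0]], 'xyz': [0.9082, 0.2782, 0.6345], 'rotation': [0.1204, 0.2578, 0.8595, 0.4247]}
top {'camera_matrix': [[433.6848, 0.0, 324.0427], [0.0, 433.6848, 239.8282], [0.0, 0.0, 1.0]], 'xyz': [0.5791, 0.0433, 0.7457], 'rotation': [-0.031, 0.0335, 0.7126, -0.7001]}
```

View pics/scene0.png

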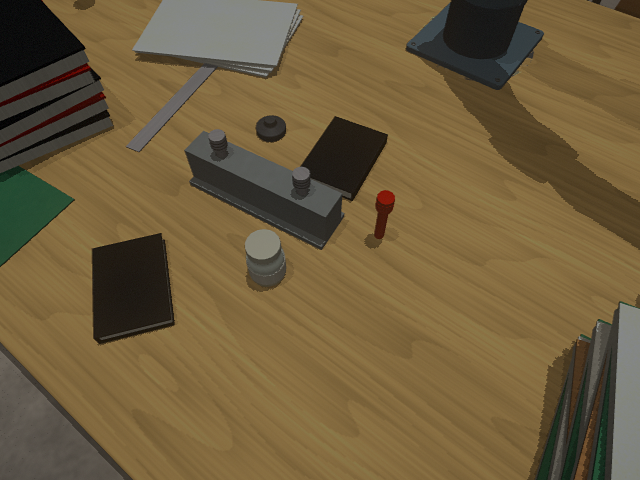

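View pics/top0.png

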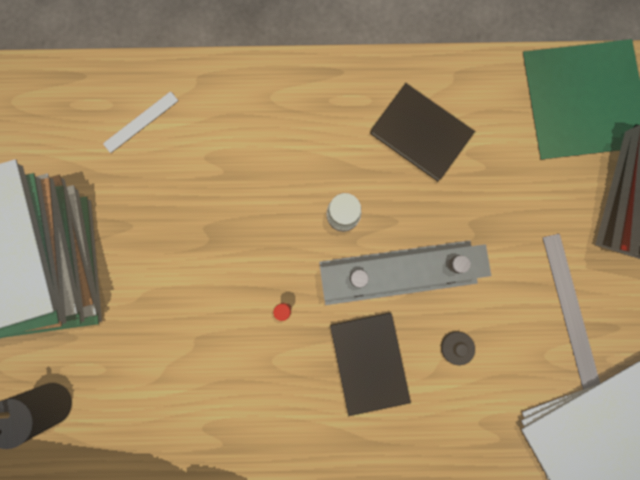

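The top view shows the block with the left pin at (359,279) and the right pin at (460,264). One book is at (370,362), in front of the left pin, and the paperweight at (458,348) is in front of the right pin. The second book, at (422,132), is on the far side and farther right. The red look-alike stands at (282,312), and the jar is at (345,210).

What could be taken for the target:
- **Pins:** left pin (359,279), right pin (460,264), red pin (282,312).
- **Books:** (370,362) is farthest left and on the robot's side, so it is the one meant; (422,132) is the other.

This makes pin_left my choice. Next I'll measure it and check a close crop.

```bash
cat > h.py <<'E'
import numpy as np,cv2
from scipy.spatial.transform import Rotation as R
def ray(c,u,v):
    K=c["camera_matrix"]; d=np.linalg.inv(K)@[u,v,1]; d=np.array([d[0],-d[1],-d[2]])
    return np.array(c["xyz"]),R.from_quat(c["rotation"]).apply(d)
def plane(c,u,v,z):
    o,d=ray(c,u,v); return o+d*(z-o[2])/d[2]
def tri(r):
    A=0;b=0
    for o,d in r:
        d=d/np.linalg.norm(d);P=np.eye(3)-np.outer(d,d);A=A+P;b=b+P@o
    return np.linalg.solve(A,b)
def proj(c,p):
    q=R.from_quat(c["rotation"]).inv().apply(np.array(p)-c["xyz"]); K=c["camera_matrix"]
    return K[0,0]*q[0]/-q[2]+K[0,2],K[1,1]*-q[1]/-q[2]+K[1,2]
E
python3 - <<'E'
from station import ctrl
from h import *
t=ctrl.capture("top");s=ctrl.capture("scene")
for n,p,q in (("L",(359,277),(301,171)),("R",(460,263),(217,135))):
    print(n,"top@.115",plane(t,*p,.115),"scene@.115",plane(s,*q,.115),"tri",tri([ray(t,*p),ray(s,*q)]))
print("book corners",[plane(t,*p,.022).round(3).tolist() for p in ((331,323),(390,313),(410,404),(348,414))])
print("block top corners", [plane(t,*p,.075).round(3).tolist() for p in ((321,263),(468,243),(476,284),(324,303))])
print("pw",plane(t,459,348,.015),"jar",plane(t,345,208,.08),"red",plane(t,282,312,.1))
def crop(c,u,v,w,n):
    cv2.imwrite(n,cv2.resize(c["pixels"][v-w*3//4:v+w*3//4,u-w:u+w],(800,600),interpolation=cv2.INTER_CUBIC))
crop(t,400,300,100,"pics/ct.png"); crop(s,280,180,100,"pics/cs.png")
E
```

```text
L top@.115 [ 0.58174434 -0.00920741  0.115     ] scene@.115 [ 0.57561425 -0.01059477  0.115     ] tri [ 0.58097523 -0.00758624  0.12230954]
R top@.115 [ 0.599412   -0.15662694  0.115     ] scene@.115 [ 0.5968236  -0.15636071  0.115     ] tri [ 0.59877295 -0.15507356  0.11756618]
book corners [[0.508, 0.031, 0.022], [0.522, -0.067, 0.022], [0.376, -0.094, 0.022], [0.362, 0.006, 0.022]]
block top corners [[0.605, 0.046, 0.075], [0.632, -0.183, 0.075], [0.568, -0.192, 0.075], [0.543, 0.042, 0.075]]
pw [ 0.46214459 -0.18014188  0.015     ] jar [0.68894438 0.00692545 0.08      ] red [0.53250103 0.10420333 0.1       ]
```

View pics/ct.png

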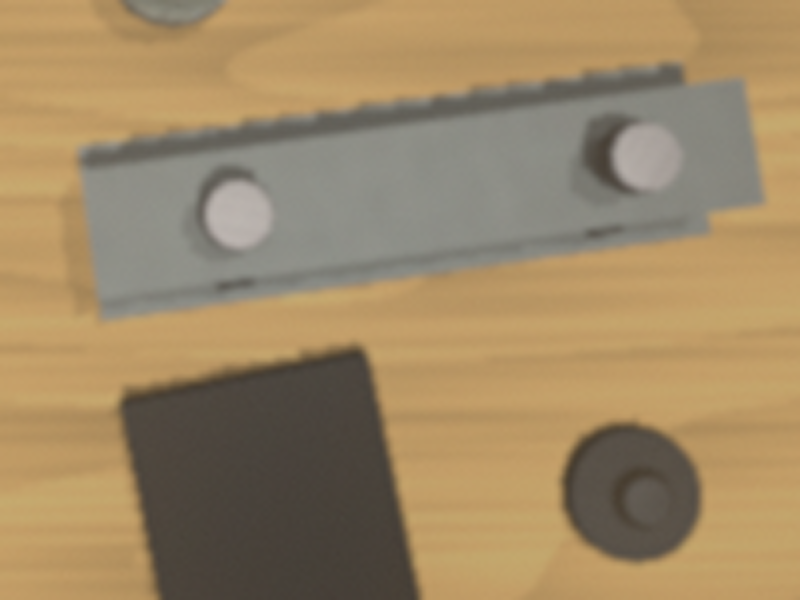

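View pics/cs.png

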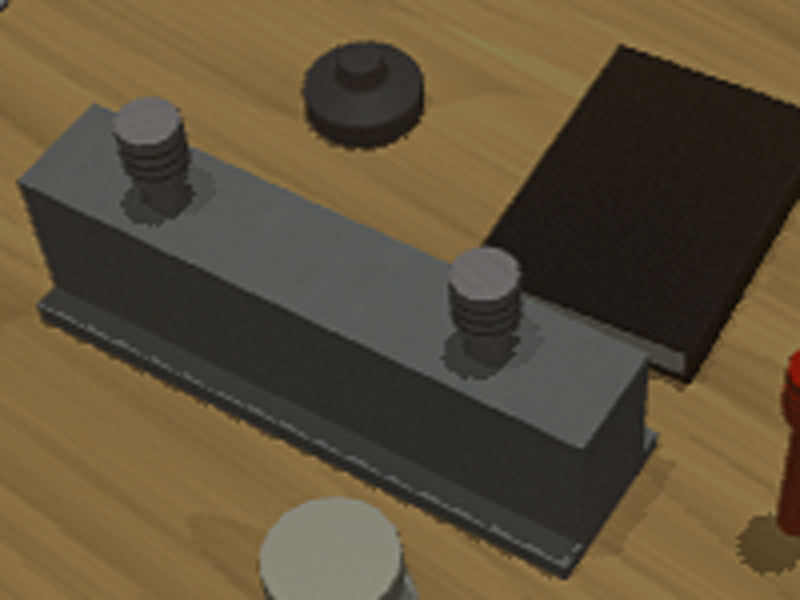

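```bash
cat >> h.py <<'E'
def goal(ctrl,p,yaw,mode='y'):
    """shift cm & rotvec in tool axes to reach TCP p with tool y down, tool z along block y (mode y) or x"""
    s=ctrl.sense(); Rt=R.from_quat(s["ee_rot"]); 
    out=[]
    for k in (0,1):
        a=yaw+(np.pi/2 if mode=='y' else 0)+k*np.pi
        z=np.array([np.cos(a),np.sin(a),0]); y=np.array([0,0,-1.]); x=np.cross(y,z)
        G=R.from_matrix(np.c_[x,y,z]); out.append((Rt.inv()*G).as_rotvec())
    rv=min(out,key=np.linalg.norm)
    return Rt.inv().apply(np.array(p)-s["tcp_pos"])*100, rv, s
E
python3 - <<'E'
from station import ctrl
from h import *
s=ctrl.sense();print(R.from_quat(s["ee_rot"]).as_matrix().round(3))
t=ctrl.capture("top");sc=ctrl.capture("scene")
P={}
for n,p,q in (("L",(359.5,278.5),(301.25,173.3)),("R",(461.5,264),(217.3,135.5))):
    a,b=plane(t,*p,.115),plane(sc,*q,.115);P[n]=(a+b)/2
    print(n,a,b,tri([ray(t,*p),ray(sc,*q)]))
d=P["L"]-P["R"];yaw=np.arctan2(-d[0],d[1]);print(np.linalg.norm(d),np.degrees(yaw))
for m in "xy":print(m,goal(ctrl,[P["L"][0],P["L"][1],.25],yaw,m)[:2])
print(ctrl.capture("wrist")["tool_from_camera"])
E
```

```text
[[ 0.951 -0.     0.309]
 [-0.309 -0.001  0.951]
 [ 0.    -1.    -0.001]]
L [ 0.57956679 -0.00987739  0.115     ] [ 0.57873026 -0.00765974  0.115     ] [ 0.57889519 -0.00901572  0.1142779 ]
R [ 0.59792119 -0.15874232  0.115     ] [ 0.59730256 -0.15526819  0.115     ] [ 0.59704609 -0.15800817  0.11343349]
0.14938210090620532 7.099808743135307
x (array([ 55.35339186,  -0.16907478, -47.94181838]), array([4.57115194e-04, 1.13312841e+00, 3.86669752e-04]))
y (array([ 55.35339186,  -0.16907478, -47.94181838]), array([ 5.69771085e-04, -4.37667871e-01, -4.75687267e-05]))
[[-7.25230165e-04 -9.63175503e-01 -2.68872504e-01 -6.79417823e-02]
 [ 7.42440228e-04  2.68871982e-01 -9.63175636e-01 -1.26696690e-01]
 [ 9.99999461e-01 -8.98145789e-04  5.20106169e-04  2.09222326e-04]
 [ 0.00000000e+00  0.00000000e+00  0.00000000e+00  1.00000000e+00]]
```

```bash
python3 -m handwheel '1.5 0 -1.3 0 -0.01 0 -1; 4.5 0 -3.9 0 -0.03 0 -1; 8 0 -6.9 0 -0.06 0 -1; 11.5 0 -10 0 -0.09 0 -1; 15 0 -13 0 -0.12 0 -1; 18.5 0 -16 0 -0.15 0 -1; 22 0 -19 0 -0.18 0 -1; 25.5 0 -22 0 -0.21 0 -1; 29 0 -25 0 -0.24 0 -1; 32.5 0 -28 0 -0.27 0 -1'
python3 - <<'E'
from station import ctrl
from h import *
print(goal(ctrl,[.579,-.009,.25],np.radians(7.1)))
E
```

```text
t: 1.35
tcp_pos: [0.4241, 0.2498, 0.2485]
ee_rot: [-0.707, 0.015, -0.015, 0.707]
wrist_force: [0.4, -0.1, 0.3]
grip_width: 0.0854
(array([ 16.57154764,  -0.14284526, -25.2047539 ]), array([-8.46248461e-05, -1.66309704e-01,  5.19464595e-04]), {'t': 1.35, 'joint_positions': array([-0.69099894,  0.26638581,  0.07926607,  1.95131035, -0.02585223,
        0.92437302,  0.92945132]), 'dq': array([ 0.7584127 , -0.01753265,  0.20532556,  0.03091232, -0.06750061,
       -0.01552728,  1.28631606]), 'tau': array([ -5.02636895, -41.04621291,   0.48491009, -22.50818789,
         0.07763659,   0.25079688,  -1.74612332]), 'tcp_pos': array([0.42411558, 0.24984405, 0.24851912]), 'ee_rot': array([-0.70690674,  0.01480523, -0.01516772,  0.70698911]), 'wrist_force': array([ 0.37908823, -0.14997825,  0.26007355]), 'ft_torque': array([-0.0257321 , -0.05706424, -0.02482552]), 'grip_width': 0.08543858991408651})
```

```bash
python3 -m handwheel '2.3 0 -3.5 0 -0.03 0 -1; 4.8 0 -7.3 0 -0.06 0 -1; 7.3 0 -11.1 0 -0.09 0 -1; 9.8 0 -14.9 0 -0.11 0 -1; 12.3 0 -18.7 0 -0.13 0 -1; 14.6 0 -22.2 0 -0.15 0 -1; 16 -0.1 -24.3 0 -0.166 0 -1; 16.6 -0.1 -25.2 0 -0.166 0 -1; 16.6 -0.1 -25.2 0 -0.166 0 -1; 16.6 -0.1 -25.2 0 -0.166 0 -1'
python3 - <<'E'
from station import ctrl
from h import *
print(goal(ctrl,[.579,-.009,.25],np.radians(7.1)))
cv2.imwrite("pics/w1.png",ctrl.capture("wrist")["pixels"])
E
```

```text
t: 2.35
tcp_pos: [0.5786, -0.0072, 0.2494]
ee_rot: [-0.705, -0.044, 0.044, 0.706]
wrist_force: [0.2, 1.1, -0.5]
grip_width: 0.0852
(array([ 0.01200895, -0.06376145, -0.1865269 ]), array([-0.00120617,  0.00105699, -0.00019818]), {'t': 2.35, 'joint_positions': array([-0.20566777,  0.41567126,  0.18524444,  1.74094246, -0.09029179,
        0.99349002,  1.70928444]), 'dq': array([-0.01546705, -0.00482467, -0.0079771 ,  0.00525769, -0.00033729,
       -0.00019679,  0.00442704]), 'tau': array([ 1.42274212e+00, -4.92705345e+01,  3.91902298e+00, -2.49723047e+01,
        1.18255718e-01, -3.35696898e-02,  1.71678560e-02]), 'tcp_pos': array([ 0.57864812, -0.0071635 ,  0.24936466]), 'ee_rot': array([-0.70530529, -0.04406037,  0.04425304,  0.70614786]), 'wrist_force': array([ 0.18376358,  1.08576506, -0.47179864]), 'ft_torque': array([ 0.00781111, -0.04377401, -0.01411416]), 'grip_width': 0.08517595214273851})
```

View pics/w1.png

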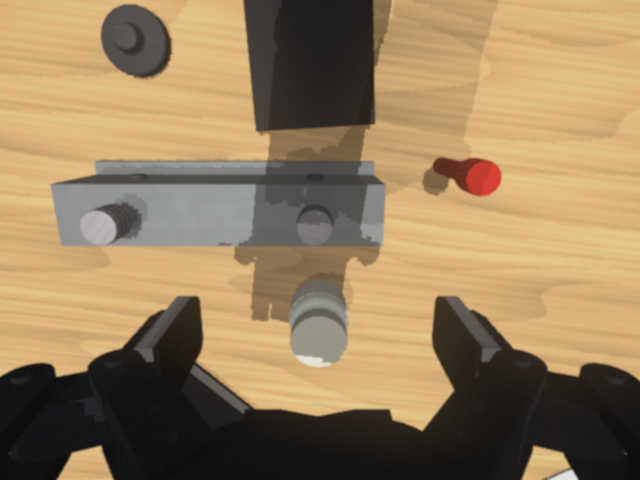

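The wrist view shows the chosen pin at (315,224), with the book above it in the picture at (315,60), which is the robot's side. The other pin is at (100,225), and the red pin at (480,177) stays clear. I'll measure the pin head from this view.

```bash
cat >> h.py <<'E'
def wcam(ctrl):
    s=ctrl.sense(); c=ctrl.capture("wrist"); T=np.array(c["tool_from_camera"]); Rt=R.from_quat(s["ee_rot"])
    return dict(pixels=c["pixels"],camera_matrix=c["camera_matrix"],xyz=np.array(s["tcp_pos"])+Rt.apply(T[:3,3]),rotation=(Rt*R.from_matrix(T[:3,:3])).as_quat()),s
E
python3 - <<'E'
from station import ctrl
from h import *
c,s=wcam(ctrl)
print(c["camera_matrix"])
cv2.imwrite("pics/w2.png",cv2.resize(c["pixels"][180:255,265:365],(800,600),interpolation=cv2.INTER_CUBIC))
for u,v in((315,224),(100,225)): print(plane(c,u,v,.115))
for a,b in (((52,184),(385,185)),((60,245),(383,245))): 
  p,q=plane(c,*a,.075),plane(c,*b,.075);print(p,q,np.degrees(np.arctan2(-(q-p)[0],(q-p)[1])),np.linalg.norm(q-p))
E
```

```text
[[387.78211764   0.         317.05255444]
 [  0.         387.78211764 235.07934956]
 [  0.           0.           1.        ]]
[ 0.57572811 -0.00835844  0.115     ]
[ 0.59525551 -0.15622016  0.115     ]
[ 0.57962417 -0.21405187  0.075     ] [0.54771512 0.0428386  0.075     ] 7.0805936182305915 0.2588646385079042
[ 0.62912276 -0.21037175  0.075     ] [0.59605716 0.0496743  0.075     ] 7.246436634063177 0.26213981611496906
```

View pics/w2.png

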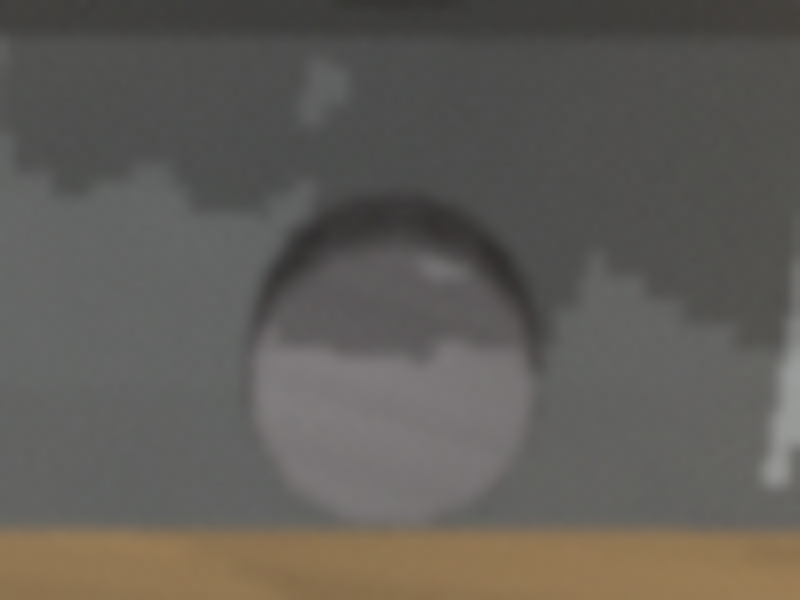

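```bash
python3 - <<'E'
from station import ctrl
from h import *
c,s=wcam(ctrl)
p=plane(c,314.1,227.75,.115);print(p, s["tcp_pos"])
for z in (.13,.1): print(goal(ctrl,[p[0],p[1],z],np.radians(7.1))[:2])
E
```

```text
[ 0.57854001 -0.00868076  0.115     ] [ 0.57863489 -0.00675763  0.24947992]
(array([-0.04403533, 11.95782419, -0.17656534]), array([-0.00092083,  0.00220177,  0.00026408]))
(array([-0.04483062, 14.95782282, -0.17932695]), array([-0.00092083,  0.00220177,  0.00026408]))
```

```bash
python3 -m handwheel '0 1.5 -0.1 0 0.002 0 -1; 0 4 -0.18 0 0.002 0 -1; 0 7 -0.2 0 0.002 0 -1; 0 9 -0.2 0 0.002 0 -1; 0 10 -0.2 0 0.002 0 -1; 0 10 -0.2 0 0.002 0 -1; 0 10 -0.2 0 0.002 0 -1'
python3 - <<'E'
from station import ctrl
from h import *
c,s=wcam(ctrl)
print(goal(ctrl,[.5785,-.0087,.1],np.radians(7.1))[:2])
print(proj(c,[.5785,-.0087,.115]))
cv2.imwrite("pics/w3.png",c["pixels"])
E
```

```text
t: 3.2
tcp_pos: [0.5795, -0.0084, 0.1505]
ee_rot: [-0.705, -0.045, 0.044, 0.706]
wrist_force: [-0.8, -0.2, 0.0]
grip_width: 0.0851
(array([-1.41328434e-01,  5.07520342e+00, -1.07226147e-03]), array([-0.00088326,  0.00058355,  0.0021657 ]))
(np.float64(316.5396444980543), np.float64(281.2791320797068))
```

View pics/w3.png

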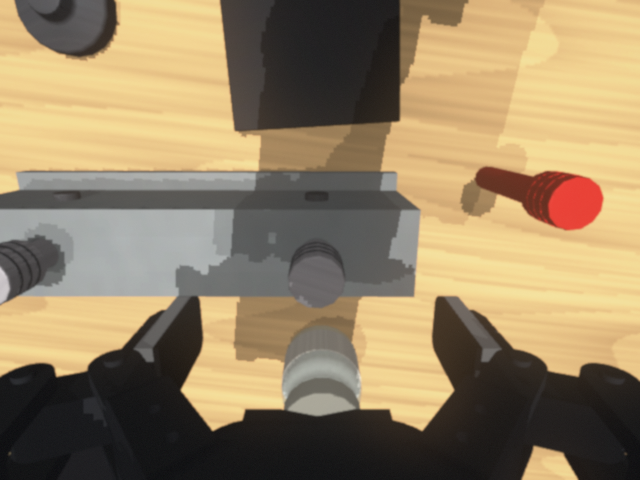

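The pin head is at (317,281), against a prediction of (316.5,281.3), and it sits midway between the fingers at columns 201 and 433. The alignment is within about 0.5 mm, so I'll descend.

```bash
python3 -m handwheel '-0.1 1 0 0 0 0.002 -1; -0.1 2.5 0 0 0 0.002 -1; -0.1 4 0 0 0 0.002 -1; -0.1 4.8 0 0 0 0.002 -0.5; -0.1 4.9 0 0 0 0.002 0; -0.1 4.9 0 0 0 0.002 0; -0.1 4.9 0 0 0 0.002 0; -0.1 4.9 0 0 0 0.002 0'
python3 - <<'E'
from station import ctrl
from h import *
c,s=wcam(ctrl)
print(goal(ctrl,[.5785,-.0087,.101],np.radians(7.1))[:2],s["grip_width"],s["wrist_force"])
print(proj(c,[.5785,-.0087,.115]))
cv2.imwrite("pics/w4.png",c["pixels"])
E
```

```text
t: 4.05
tcp_pos: [0.5794, -0.0087, 0.1023]
ee_rot: [-0.705, -0.044, 0.044, 0.706]
wrist_force: [0.5, -0.4, 0.4]
grip_width: 0.0426
(array([-0.08492074,  0.1288386 ,  0.00541751]), array([-0.00079883,  0.00056115,  0.00124714])) 0.042590062210326414 [ 0.47134927 -0.39876556  0.36298542]
(np.float64(317.0683310077199), np.float64(338.0759885750582))
```

View pics/w4.png

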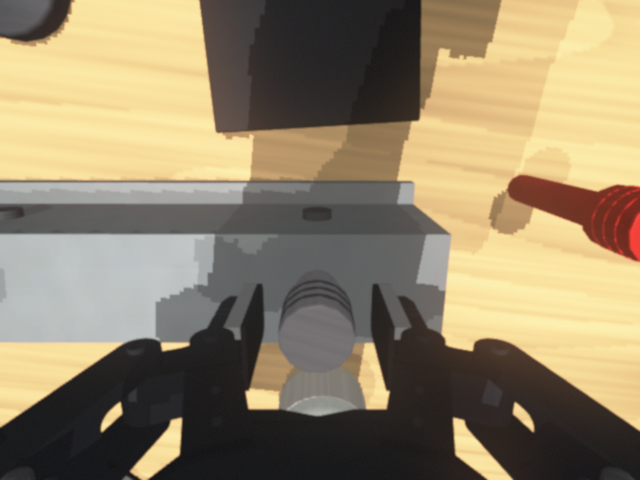

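```bash
python3 -m handwheel '0 0.1 0 0 0 0 0.3; 0 0.1 0 0 0 0 0.3; 0 0.1 0 0 0 0 0.37; 0 0.1 0 0 0 0 0.4; 0 0.1 0 0 0 0 0.42; 0 0.1 0 0 0 0 0.42'; python3 -m handwheel '0 0 0 0 0 0 0.5; 0 0 0 0 0 0 0.6; 0 0 0 0 0 0 1; 0 0 0 0 0 0 1; 0 0 0 0 0 0 1'
python3 - <<'E'
from station import ctrl
from h import *
c,s=wcam(ctrl)
print(goal(ctrl,[.5785,-.0087,.101],np.radians(7.1))[:2],s["grip_width"],s["wrist_force"],s["ft_torque"])
E
```

```text
t: 4.7
tcp_pos: [0.5794, -0.0087, 0.1014]
ee_rot: [-0.705, -0.044, 0.043, 0.706]
wrist_force: [-0.1, 0.2, 1.7]
grip_width: 0.025
t: 5.2
tcp_pos: [0.5795, -0.0087, 0.1015]
ee_rot: [-0.705, -0.045, 0.043, 0.706]
wrist_force: [-0.9, 0.3, 2.6]
grip_width: 0.0247
(array([-0.10640794,  0.05736707,  0.01245641]), array([-0.00077659,  0.00050351,  0.00169574])) 0.02465934978812432 [-0.89539014  0.26132881  2.63876292] [-0.05089134  0.14114588 -0.00369834]
```

```bash
python3 -m handwheel '0 -0.15 0 0 0 0 1; 0 -0.3 0 0 0 0 1; 0 -0.45 0 0 0 0 1; 0 -0.6 0 0 0 0 1; 0 -0.75 0 0 0 0 1; 0 -0.9 0 0 0 0 1; 0 -1 0 0 0 0 1; 0 -1 0 0 0 0 1; 0 -1 0 0 0 0 1'
python3 - <<'E'
from station import ctrl
from h import *
c,s=wcam(ctrl)
print(s["tcp_pos"],s["grip_width"],s["wrist_force"],s["ft_torque"],R.from_quat(s["ee_rot"]).as_matrix()[:,1])
cv2.imwrite("pics/w5.png",c["pixels"])
c=ctrl.capture("scene");cv2.imwrite("pics/s5.png",cv2.resize(c["pixels"][80:260,160:400],(800,600),interpolation=cv2.INTER_CUBIC))
E
```

```text
t: 6.15
tcp_pos: [0.5795, -0.0087, 0.1116]
ee_rot: [-0.705, -0.045, 0.043, 0.706]
wrist_force: [0.1, -0.1, -1.8]
grip_width: 0.0245
[ 0.57954818 -0.00872601  0.11156777] 0.024513900925966326 [ 0.10547883 -0.05484561 -1.78752108] [ 0.06085407 -0.00560158 -0.01972083] [ 1.57253457e-03  9.55078761e-04 -9.99998307e-01]
```

View pics/s5.png

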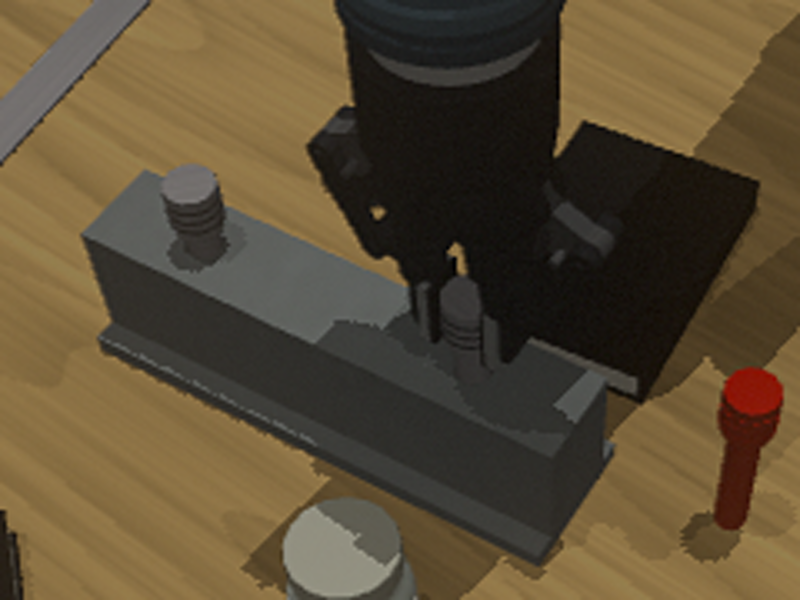

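View pics/w5.png

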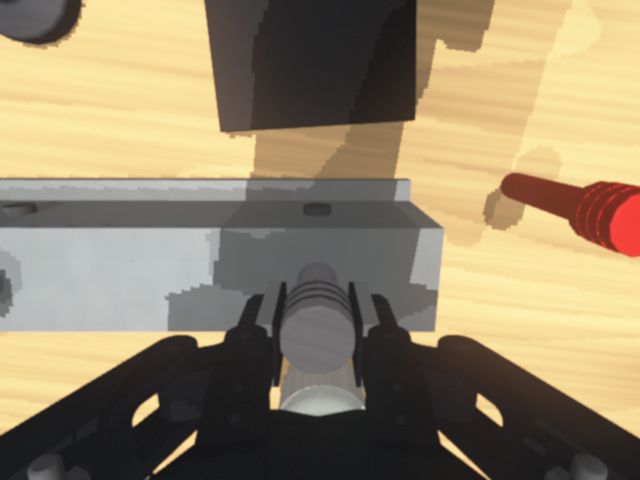

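The pin has risen with the fingers: in the wrist view its head stays at (317,336), while the block edge recedes from row 234 to 228. The load is about 1.8 N, which is the pin's own weight, so nothing is jamming. On to 30 mm.

```bash
python3 -m handwheel '0 -0.25 0 0 0 0 1; 0 -0.5 0 0 0 0 1; 0 -0.75 0 0 0 0 1; 0 -1 0 0 0 0 1; 0 -1.25 0 0 0 0 1; 0 -1.5 0 0 0 0 1; 0 -1.75 0 0 0 0 1; 0 -1.9 0 0 0 0 1; 0 -2 0 0 0 0 1; 0 -2 0 0 0 0 1'; python3 -m handwheel '0 0 0 0 0 0 1; 0 0 0 0 0 0 1; 0 0 0 0 0 0 1; 0 0 0 0 0 0 1'
python3 - <<'E'
from station import ctrl
from h import *
c,s=wcam(ctrl)
print(s["tcp_pos"],s["grip_width"],s["wrist_force"],s["ft_torque"],R.from_quat(s["ee_rot"]).as_matrix()[:,1],abs(s["dq"]).max())
cv2.imwrite("pics/w6.png",c["pixels"])
print([proj(c,[.5785,-.0087,.115+z]) for z in (.025,.03,.035)])
c=ctrl.capture("scene");cv2.imwrite("pics/s6.png",cv2.resize(c["pixels"][80:260,160:400],(800,600),interpolation=cv2.INTER_CUBIC))
print([((u-160)*800/240,(v-80)*600/180) for u,v in [proj(c,[.5785,-.0087,.115+z]) for z in (.025,.03,.035)]])
E
```

```text
t: 7.25
tcp_pos: [0.5795, -0.0087, 0.1316]
ee_rot: [-0.705, -0.045, 0.043, 0.706]
wrist_force: [0.5, -0.5, -2.1]
grip_width: 0.0242
t: 7.65
tcp_pos: [0.5795, -0.0087, 0.1315]
ee_rot: [-0.705, -0.045, 0.043, 0.706]
wrist_force: [-0.2, -0.4, -1.9]
grip_width: 0.0246
[ 0.57946031 -0.00871448  0.13153109] 0.024551090729913072 [-0.21822664 -0.4332159  -1.9080467 ] [-0.00129051 -0.00473763 -0.02416406] [ 1.46277248e-03  9.79206259e-04 -9.99998451e-01] 0.0029998776623227485
[(np.float64(317.20790912448433), np.float64(331.3027042581324)), (np.float64(317.2169417907635), np.float64(339.0711336783928)), (np.float64(317.22668597582697), np.float64(347.4514957535826))]
[(np.float64(467.0527402312579), np.float64(270.4441150801199)), (np.float64(466.5932809402041), np.float64(262.32264075546834)), (np.float64(466.1278451512273), np.float64(254.0955249183266))]
```

View pics/s6.png

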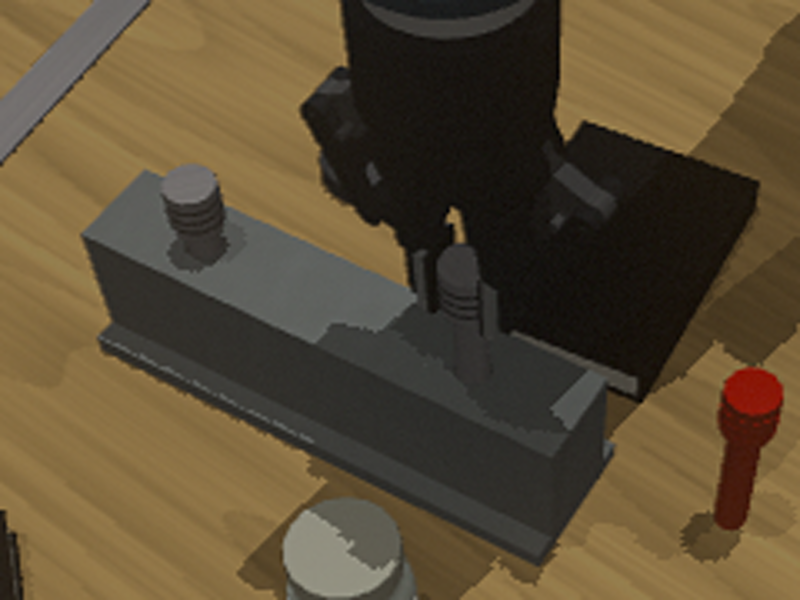

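View pics/w6.png

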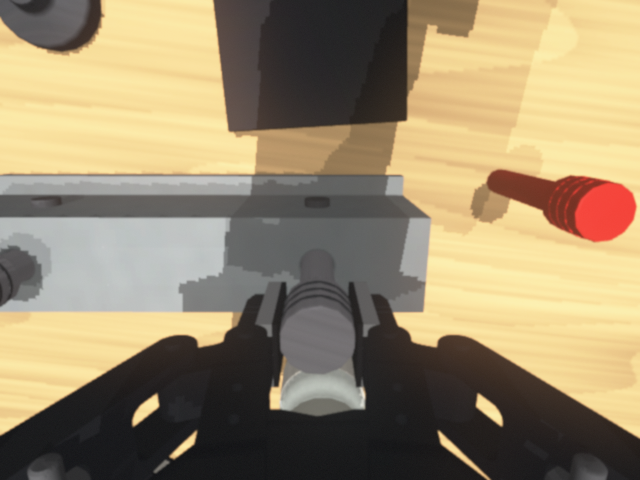

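The head is still at (317,336) in the wrist view, so it hasn't slipped. In the scene crop it is at (460,263), against (467,262) predicted for a 30 mm rise. The block's corners, the other pin and the book have not moved from the previous crop.

```bash
python3 - <<'E'
from station import ctrl
print(ctrl.sense()["t"],ctrl.hand_in())
E
```

```text
the job is handed in; nothing more can be done
7.75 None
```

I drew the left pin, the one the book lies in front of, straight up by about 30 mm. The gripper is still holding it there, and I handed the job in at 7.75 s.

- **Height:** the TCP rose from 0.1015 m to 0.1315 m. The pin head kept its place between the pads in the wrist view, so I saw no slip. About 30 mm of the pin should still be in the bore.
- **Upright and still:** the tool is within 0.1° of vertical, and the arm was at rest when I handed in.
- **Force:** the wrist carries only about 1.9 N, which is the pin's own weight, so the pin is not jamming or lifting the block.
- **The rest of the scene:** the block, right pin, book, jar and red look-alike look unmoved between the two scene pictures taken during the lift. I saw no shift in the block while gripping either. I did not take a final top view.
- **Small disagreements:** the pin head was about 2 mm (7 crop pixels) to one side of its predicted spot in the scene crop, which is near the stated camera calibration accuracy. The gripper reads 24.6 mm on the 26 mm head; I did not find out why.

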